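# Clamp a block of memo slips in a cam-lever padding press

### The job

Clamp the block of memo slips in the small padding press so its glued edge can set. First swing the cam lever fully open; then take the block out of its tray by its ends, set it down on the bare desk, take it again by its long sides and lay it flat and square on the press bed between the two jaws. Then turn the adjusting nut clockwise until its pointer lines up with the raised mark, and last swing the lever fully closed; leave the glue stick, stapler and staples box standing as they are.

Things in the scene. Friction and masses are not known exactly. Their poses are not given: they have to be found in the camera images.
- press: Padding press, fixed: dark base plate 92 (x) x 230 (y) x 8 mm, origin at the centre of its underside, +x away from the robot. From -y to +y: fixed grey jaw (face at y = -95 mm), bed (8 mm above the desk), steel pressure plate, grey housing (72 mm wide, y = -9 to 113 mm, top 34 mm) with the nut on top and the lever at its end. Jaws 60 mm wide, tops 45 mm above the desk.
- pressure_plate: Sprung moving jaw, 60 mm wide, 6 mm thick, slides along press y. Gap to the fixed jaw: 54 mm + 9 mm per rad of lever opening + 3 mm per rad that the nut is short of its mark (lever open, nut backed off: 69 to 70 mm). Closing the lever pushes the block to the fixed jaw and squeezes it: about 10 N if the nut is at its mark. Its origin is not a useful point.
- bed_spot (a point): Point on the bed's upper surface under the middle of the clamped block: on the press centre line, 29 mm from the fixed jaw's face (press y = -66 mm), 8 mm above the desk. Axes as the press. A block laid down 5 to 6 mm further to +y stands clear of both jaws.
- cam_lever (a joint): Cam lever angle, rad: 0 fully closed (arm points along the press -x), 1.4 fully open (arm points nearly along the press +y); opening turns it clockwise seen from above, about an upright pin. Stiff (0.2 N m), stays where it is left.
- lever_pivot (a point): Axis of the lever's upright pin, 38 mm above the desk, at the end of the housing (press x = 0, y = 85 mm; the nut carries lever and pin along y, 3 mm per rad, so with the nut backed off it stands 2 to 4 mm further to +y). Axes as the press.
- lever_post (a point): Upright black finger post at the lever's end, 15 mm diameter, 80 mm from the pin, from 34 to 76 mm above the desk; this point is on its axis 58 mm above the desk.
- adjusting_nut (a joint): Adjusting nut angle, rad: 0 with the pointer in line with the raised mark, negative when backed off (it starts -1.3 to -0.8), grows clockwise seen from above; goes from -1.5 to 0.5, so it turns past the mark. Stiffness 0.05 N m, stays where it is left.
- nut_grip (a point): Middle of the nut's black grip bar, 36 mm long (x), 12 mm wide (y), 22 mm high, 59 mm above the desk, on the nut's upright axis. x lies along the bar; a thin pointer nose sticks out at -x, low on the bar. At the mark it points along the press -x, to a small raised steel rib on the housing's robot-side edge.
- tray: Black slip tray, fixed: floor 3 mm thick, two walls along its long (y) sides, 44 mm apart inside, 5 mm thick, 50 mm long, 36 mm high; open at both y ends. Origin at the centre of its underside. The block lies in it lengthwise along y, its ends 4 mm out of the tray, its top 3 mm below the walls, so that it can be taken only by its ends.
- block_centre (a point): Centre of the loose white block of memo slips, a rigid block 40 (x) x 58 (y) x 30 mm high, about 80 g, in the tray at the start (the desk round world x = 0.325, y = -0.283 is always bare). In the press its y axis lies along the press y axis, either way round, so that the jaws cover its ends and it can be held only by its long sides.
- glue: Bystander: glue stick standing upright, 27 mm diameter, 92 mm high; origin under its foot.
- stapler: Bystander: black stapler, 135 x 36 x 50 mm; origin at the centre of its underside.
- staples: Bystander: small blue box of staples, 36 x 62 x 22 mm; origin at the centre of its underside.

How it is judged:
By the outcome, as a careful person would: the job done as asked, in the order asked, and still so for the second after the job is handed in, with the robot touching nothing.
It also fails if it takes over 72 s, if anything falls off the work surface, if the arm or the gripper's body presses on something with over 40 N, if the wrist force passes 120 N, or if a joint passes its speed limit or range.

### The arm

A 6-joint arm with a two-finger parallel gripper is mounted at the origin on a cart in front of the work surface, level with it; the furniture and walls round the work are solid. World frame = base frame: x ahead of the robot, y to its left, z up, the work surface at z = 0. Lengths are in m, angles in rad, forces in N, time in s.
With the tool pointing down it reaches from about 0.35 to 0.85 m from the base axis. Payload 8.1 kg.
Tool frame: the origin (TCP) lies on the mounting face of the last link; the fingertips stand 186 mm ahead of it and the grasp point (between the pads) lies 167 mm ahead of it; z points along the fingers, y is the line along which they close (so a half turn about z gives the same grasp; the last joint's range is limited). The gripper opens to 93 mm and grips with 3 to 60 N. Pads are 15 mm wide; open, the fingers measure 128 mm over their backs; the gripper's body (75 mm by 188 mm) begins 65 mm behind the grasp point.
Start: joints at [-1.403, 0.13, 1.488, -0, 1.523, -0.085], TCP at [0.15, -0.581, 0.405] pointing down, gripper open.
Joint ranges: [-2.96, 2.96], [-0.89, 2.26], [0.02, 2.5], [-1.34, 4.48], [0, 2.73], [-2.66, 2.66]. Speed limits (rad/s): [2.39, 2.39, 2.79, 3.14, 3.14, 3.14].

### API

Orientations are given as a rotation vector (axis times angle).
In Python, from plant import * gives the robot as it stands. The module is installed in compiled form; this text tells all that it offers.
- The arm moves only by the tool arm_command, never from a script. Its argument "increments" is a list of rows, each a list of 6 numbers: the shift along the tool's x, y, z in units of 0.2 m (1.0 is 0.2 m), then the turn, a rotation vector about the tool's x, y, z in units of pi rad (1.0 is pi rad). A call has exactly 5 rows; each row is the pose to reach, as a shift and turn from the pose commanded when the call began, along the tool's axes at that moment, turning the shorter way round; what a row does not reach only later rows make up. A row lasts 1/8 s, in which the tool goes at most 62.5 mm and 10.7 degrees, less where a joint would pass 70% of its speed; a pose out of reach is approached as far as the arm can. A call with a number of a shift or a turn outside -1 to 1 is refused whole. A call with a gripper value outside its range is refused whole. "fingers" is the closure, from -1 (fully open) to 1 (shut), set as the call begins (left out, the last holds). The fingers move at their own pace and stop on an object; "force" is the grip in N (left out, the last holds). Time passes only in rows, so rows that repeat a pose let the fingers close, or fill a call up. It gives the time, the measured TCP pose, the force, the opening and the grip force at its end, in the units of the state.
- read_state(): the state, without advancing time (a new reading comes with each control period).
- read_camera(name): name is "scene" or "side" or "wrist"; returns a dict with "image" (420x560x3 uint8, red, green, blue), "fx", "fy", "cx", "cy" (pixels), "T" (4x4, takes a point from camera to world coordinates). Camera axes: x right, y down, z forward; pixel columns grow to the right and rows downward; lengths in m; the calibration is good to about 2 mm. A picture is of the moment at which its call begins. There is no depth.
- close_job(): hands the job in; it is judged then, once.
The state is a dict: "t": time; "q": joint angles; "dq": joint speeds; "joint_torque": joint torques, N m; "tool_pos": TCP position; "orientation": TCP orientation; "force": force on the tool from outside, world axes, zero at the start; "wrist_torque": the same for the moment, N m; "opening": finger opening in m; "gripper_force": force on a finger pad.
Only numpy, scipy, OpenCV 4.12 (cv2) and the standard library are available. Lean on these libraries where they do the work, as an engineer would, in place of code of your own. Each camera call takes 0.05 s, during which the arm holds its last target. There are 200 camera calls.

## Working session

There is one attempt and no reset: what is moved stays moved. The work goes in short steps, Python scripts to look and compute and a tool call to move; the robot and the scene stay as the last step left them, time stands still between calls to the robot, and variables do not carry over. Pictures are saved under pics/ and viewed, at most 10 in all, crops included, and the job is handed in when it is done.

Besides the shell and the picture viewer there is one more tool, called after "Call:" as name([rows], argument=value, ...), one row to a line, values as JSON. arm_command: Moves the arm, as the interface text tells. Shifts and turns lie within -1 to 1; 1 stands for 0.2 m of shift or pi rad of turn. Its arguments: {"type":"object","properties":{"increments":{"type":"array","items":{"type":"array","items":{"type":"number","minimum":-1,"maximum":1}}},"fingers":{"type":"number"},"force":{"type":"number"}},"required":["increments"]}

```bash
mkdir -p pics; ls; python3 - <<'E'
from plant import *
import cv2,numpy as np
s=read_state();print(s)
for n in("scene","side"):
    c=read_camera(n);cv2.imwrite(f"pics/{n}0.png",c["image"][:,:,::-1]);print(n,c["fx"],c["cx"],c["cy"],np.round(c["T"],4).tolist())
E
```

```text
pics
{'t': 0.0, 'q': array([-1.40340963e+00,  1.31125683e-01,  1.48925121e+00, -5.28610452e-06,
        1.52300930e+00, -8.54268941e-02]), 'dq': array([ 0.00132423,  0.00039605,  0.00040345,  0.00088083,  0.00041218,
       -0.0016133 ]), 'joint_torque': array([-2.93078156e-04, -5.59838605e+01, -4.91761458e+01,  7.65589136e-02,
        3.52231564e-02, -1.51863374e-04]), 'tool_pos': array([ 0.15004453, -0.58070157,  0.40372376]), 'orientation': array([-3.11474924e+00, -3.95836440e-01,  1.23635281e-04]), 'force': array([ 0.58147691, -0.33808295, -0.33268753]), 'wrist_torque': array([-0.07381211, -0.01448493,  0.01493644]), 'gripper_force': 0.0, 'opening': 0.09330370709295839}
scene 461.757727806625 283.2679111263494 210.24262170780992 [[0.7812, -0.3065, 0.5438, -0.1091], [-0.6242, -0.3723, 0.6869, -0.9881], [-0.0081, -0.8761, -0.4821, 0.5806], [0.0, 0.0, 0.0, 1.0]]
side 529.9081664785132 273.7402326584363 213.19126427057992 [[0.9956, -0.0333, 0.0877, 0.3705], [-0.0918, -0.5378, 0.8381, -1.2323], [0.0192, -0.8424, -0.5385, 0.7006], [0.0, 0.0, 0.0, 1.0]]
```

View pics/scene0.png

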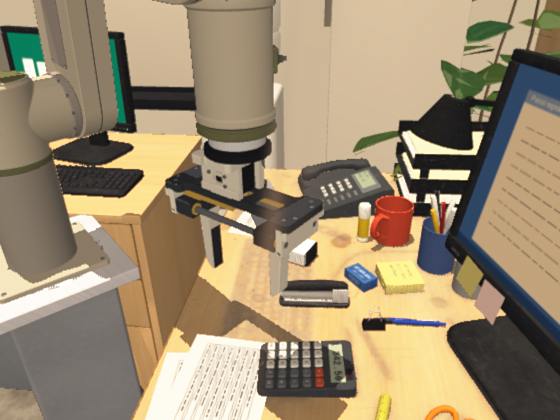

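View pics/side0.png

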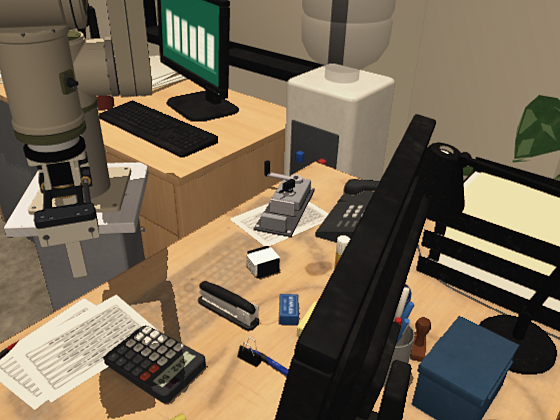

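The scene picture shows the gripper hiding the press. The side picture shows the press near (280,205), with the lever post at (267,167), the nut at (288,185) and the fixed jaw at (270,222). The block in its tray is at (264,261), the stapler at (228,303), the staples at (289,309) and the glue at (342,245).

```bash
cat > h.py <<'E'
from plant import *
import cv2,numpy as np
from scipy.spatial.transform import Rotation as R
def ray(c,u,v):
    d=c["T"][:3,:3]@np.array([(u-c["cx"])/c["fx"],(v-c["cy"])/c["fy"],1]);return c["T"][:3,3],d
def onz(c,u,v,z):
    o,d=ray(c,u,v);return o+d*(z-o[2])/d[2]
def proj(c,p):
    q=np.linalg.inv(c["T"])@np.append(p,1);return np.array([c["fx"]*q[0]/q[2]+c["cx"],c["fy"]*q[1]/q[2]+c["cy"]])
def down(yaw):  # tool z down, tool x at world angle yaw
    c,s=np.cos(yaw),np.sin(yaw)
    return R.from_matrix(np.array([[c,s,0],[s,-c,0],[0,0,-1]]))
def pose():
    s=read_state();return s["tool_pos"],R.from_rotvec(s["orientation"])
def inc(p,yaw,frm=None):
    p0,r0=frm or pose(); 
    return np.round(np.r_[r0.inv().apply(np.array(p)-p0)/0.2,(r0.inv()*down(yaw)).as_rotvec()/np.pi],4)
def yawof(r): m=r.as_matrix(); return np.arctan2(m[1,0],m[0,0])
E
python3 - <<'E'
from h import *
c=read_camera("side")
for n,u,v,z in[("blocktop",264,256,.036),("fixedjaw",270,222,.045),("nut",288,185,.06),("post",267,167,.058),("stapler",228,300,.05),("staples",289,309,.022),("glue",342,240,.092)]:
    print(n,onz(c,u,v,z).round(3))
w=read_camera("wrist");cv2.imwrite("pics/wrist0.png",w["image"][:,:,::-1])
p,r=pose();T=np.eye(4);T[:3,:3]=r.as_matrix();T[:3,3]=p
print((np.linalg.inv(T)@w["T"]).round(3),w["fx"],yawof(r))
E
```

```text
blocktop [ 0.444 -0.36   0.036]
fixedjaw [ 0.466 -0.248  0.045]
nut [ 0.522 -0.11   0.06 ]
post [ 0.478 -0.009  0.058]
stapler [ 0.367 -0.505  0.05 ]
staples [ 0.479 -0.507  0.022]
glue [ 0.596 -0.392  0.092]
[[ 0.001 -0.956 -0.294  0.082]
 [ 1.     0.001  0.    -0.   ]
 [ 0.    -0.294  0.956  0.021]
 [ 0.     0.     0.     1.   ]] 336.5423488038376 0.2528281396413649
```

Call:
arm_command([
  [0.17,-0.17,-0.015,0,0,0],
  [0.34,-0.34,-0.03,0,0,0],
  [0.52,-0.5,-0.04,0,0,0],
  [0.69,-0.67,-0.06,0,0,0],
  [0.86,-0.84,-0.07,0,0,0],
], fingers=-1, force=30)

```text
t: 0.82
tool_pos: [0.2751, -0.3738, 0.4189]
orientation: [3.116, 0.396, 0.0]
force: [0.9, -0.1, 0.1]
opening: 0.0928
gripper_force: 0.0
```

Call:
arm_command([
  [0.22,-0.21,-0.02,0,0,0.02],
  [0.43,-0.42,-0.04,0,0,0.04],
  [0.65,-0.63,-0.05,0,0,0.06],
  [0.86,-0.83,-0.07,0,0,0.08],
  [0.86,-0.83,-0.07,0,0,0.08],
])

```text
t: 1.45
tool_pos: [0.401, -0.1683, 0.4331]
orientation: [-3.141, -0.011, -0.002]
force: [0.4, 0.1, -0.0]
opening: 0.0932
gripper_force: 0.0
```

```bash
python3 - <<'E'
from h import *
print(pose()[0],yawof(pose()[1]),read_state()["t"])
for n in("scene","side","wrist"):
    c=read_camera(n);cv2.imwrite(f"pics/{n}1.png",c["image"][:,:,::-1]);np.savez(f"pics/{n}1.npz",**c)
E
```

```text
[ 0.40104984 -0.1682832   0.43306915] 0.007195523502290232 1.45
```

View pics/wrist1.png

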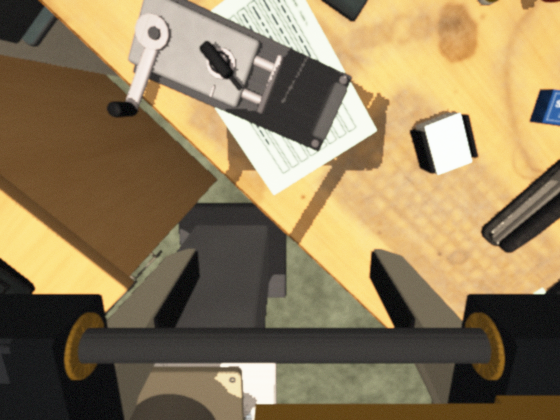

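The wrist picture shows the lever pin at about (153,32), the post top at (120,109), the nut at (222,62), and the bed with the fixed jaw at about (330,110). The block's white top is at (446,143) and the staples are at (548,105).

```bash
python3 - <<'E'
from h import *
im=cv2.imread("pics/wrist1.png")
cv2.imwrite("pics/w1crop.png",cv2.resize(im[0:160,100:366],None,fx=3,fy=3,interpolation=cv2.INTER_CUBIC))
c=dict(np.load("pics/wrist1.npz"))
# block white top
w=cv2.inRange(im[100:200,400:490],(205,205,205),(255,255,255))
n,l,st,ce=cv2.connectedComponentsWithStats(w);k=1+np.argmax(st[1:,4])
cn=cv2.findContours((l==k).astype(np.uint8),0,2)[0][0]
rc=cv2.minAreaRect(cn);b=cv2.boxPoints(rc)+[400,100]
P=np.array([onz(c,u,v,.033)[:2] for u,v in b]);print(st[k],b.round(1),P.round(4),P.mean(0),[np.linalg.norm(P[i]-P[i-1]).round(4) for i in range(4)],[np.degrees(np.arctan2(*(P[i]-P[i-1])[::-1])) for i in range(4)])
E
```

```text
[  25   13   47   62 1907] [[423.  122.6]
 [459.9 112.5]
 [474.  164.4]
 [437.1 174.5]] [[ 0.4651 -0.3227]
 [ 0.4758 -0.3613]
 [ 0.4194 -0.3863]
 [ 0.4076 -0.3461]] [ 0.44196499 -0.35411359] [np.float64(0.0621), np.float64(0.0401), np.float64(0.0618), np.float64(0.0419)] [np.float64(22.233667917795657), np.float64(-74.4309924259187), np.float64(-156.0779585390996), np.float64(106.30980126027487)]
```

View pics/w1crop.png

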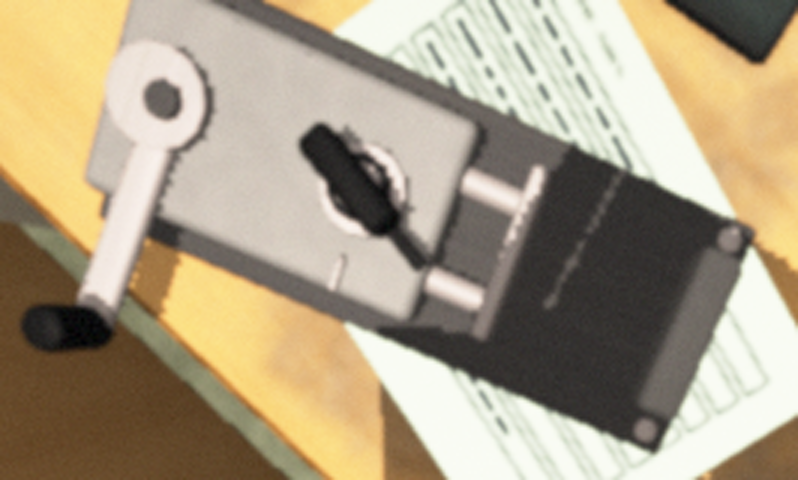

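The crop shows the press clearly: base end corners at about (752,231) and (656,451), housing corners at (480,125) and (413,318), pin at (162,99), post top at (45,327), nut bar at (350,180) with its nose ending at (422,265), and the raised mark at (337,272). The lever looks nearly closed.

```bash
python3 - <<'E'
from h import *
im=cv2.imread("pics/wrist1.png");c=dict(np.load("pics/wrist1.npz"))
W=lambda u,v,z:onz(c,100+(u+.5)/3-.5,(v+.5)/3-.5,z)[:2]
a,b=W(752,231,.008),W(656,451,.008);x=(a-b);print("corners",a,b,np.linalg.norm(x),"yaw",np.degrees(np.arctan2(x[1],x[0])))
h1,h2=W(480,125,.034),W(413,318,.034);x=h1-h2;print("hous",h1,h2,np.linalg.norm(x),np.degrees(np.arctan2(x[1],x[0])))
j1,j2=W(697,258,.045),W(640,402,.045);x=j1-j2;print("jawface",j1,j2,np.linalg.norm(x),np.degrees(np.arctan2(x[1],x[0])))
# long edges
for e in([(570,147),(735,226)],[(385,333),(640,446)]):
    p,q=W(*e[0],.008),W(*e[1],.008);print("long",p,q,np.degrees(np.arctan2(*(p-q)[::-1]))-90)
m=(W(697,258,.045)+W(640,402,.045))/2;yaw=np.radians(-24);ex=np.array([np.cos(yaw),np.sin(yaw)]);ey=np.array([-ex[1],ex[0]])
print("origin from corners",(a+b)/2+.115*ey,"from jaw",m+.095*ey,"from housing",(h1+h2)/2+.009*ey)
print("post top",W(45,327,.076),"pin .045",W(162,99,.045),"nut top(.07)",W(350,178,.07), "nut ends", W(318,142,.07),W(385,218,.07))
w=cv2.inRange(im[100:200,400:490],(205,205,205),(255,255,255))
n,l,st,ce=cv2.connectedComponentsWithStats(w);k=1+np.argmax(st[1:,4])
cn=cv2.findContours((l==k).astype(np.uint8),0,2)[0][0].reshape(-1,2)+[400,100]
P=np.float32([onz(c,u,v,.033)[:2]*1000 for u,v in cn]);print("block",cv2.minAreaRect(P))
E
```

```text
corners [ 0.51336688 -0.2449331 ] [ 0.43160224 -0.21192395] 0.08817630232684724 yaw -21.984388858346
hous [ 0.54447148 -0.14559794] [ 0.48165906 -0.12059683] 0.067605139574569 -21.70395424300228
jawface [ 0.50178202 -0.21986058] [ 0.45349503 -0.20183508] 0.05154174821653234 -20.47056071065624
long [ 0.54164915 -0.17663815] [ 0.51507468 -0.23847909] -23.25430229224105
long [ 0.47607218 -0.10620646] [ 0.43353919 -0.20550508] -23.187102531833617
origin from corners [ 0.51925928 -0.12337079] from jaw [ 0.5162785  -0.12406101] from housing [ 0.5167259  -0.12487547]
post top [ 0.47834586 -0.00865554] pin .045 [ 0.5498372  -0.04227208] nut top(.07) [ 0.52331965 -0.10720036] nut ends [ 0.5334989  -0.09787179] [ 0.51177527 -0.11760404]
block ((441.8160705566406, -353.82049560546875), (58.36623764038086, 40.098236083984375), 22.233657836914062)
```

```bash
python3 - <<'E'
from h import *
a=cv2.imread("pics/scene1.png")[60:300,180:480];b=cv2.imread("pics/side1.png")[60:300,180:480]
cv2.imwrite("pics/m1.png",cv2.resize(np.hstack([a,b]),None,fx=1.33,fy=1.33,interpolation=cv2.INTER_CUBIC))
c=dict(np.load("pics/wrist1.npz"))
for u,v in[(0,30),(25,20),(45,5),(40,0)]:
  print(u,v,[onz(c,u,v,z).round(3) for z in(0,.2)])
print(c["T"][:3,3])
s=read_state();print(s["q"],yawof(pose()[1]))
E
```

```text
0 30 [array([0.56 , 0.142, 0.   ]), array([ 0.522, -0.01 ,  0.2  ])]
25 20 [array([0.57 , 0.113, 0.   ]), array([ 0.527, -0.025,  0.2  ])]
45 5 [array([0.584, 0.088, 0.   ]), array([ 0.535, -0.038,  0.2  ])]
40 0 [array([0.589, 0.092, 0.   ]), array([ 0.537, -0.035,  0.2  ])]
[ 0.48197012 -0.17057355  0.41222782]
[-5.24302400e-01 -3.40848436e-01  1.87641976e+00 -5.57144568e-04
  1.60640376e+00  1.04413219e+00] 0.002341918810957243
```

View pics/m1.png

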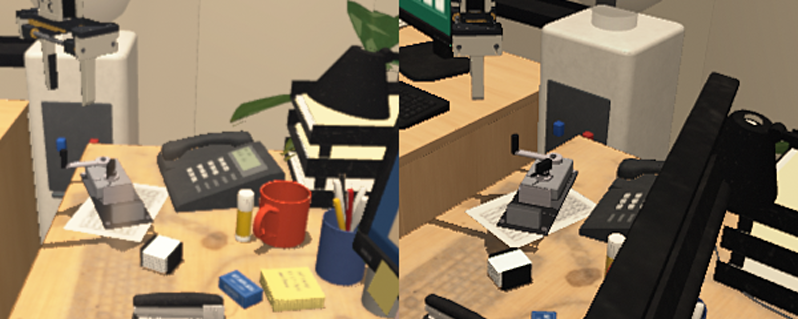

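The montage shows a water cooler behind the desk's far-left edge. Its blue tap is at (62,143) in the scene half and (558,127) in the side half. I'll triangulate it for clearance.

```bash
python3 - <<'E'
from h import *
a=dict(np.load("pics/scene1.npz"));b=dict(np.load("pics/side1.npz"))
for n,p,q in[("blue",(62,143),(558,127)),("redtap",(95,147),(588,135)),("topfrontedge",(112,45),(600,57)),("panel TL",(42,102),(544,78)),("panel TR",(111,103),(609,97)),("post",(66,152),(515,140))]:
    o1,d1=ray(a,180+p[0]/1.33,60+p[1]/1.33);o2,d2=ray(b,180+(q[0]-399)/1.33,60+q[1]/1.33)
    s=np.linalg.lstsq(np.c_[d1,-d2],o2-o1,rcond=None)[0];x1,x2=o1+d1*s[0],o2+d2*s[1];print(n,((x1+x2)/2).round(3),np.linalg.norm(x1-x2).round(3))
p=[0.517,-0.124];yaw=np.radians(-23);ex=np.array([np.cos(yaw),np.sin(yaw)]);ey=np.array([-ex[1],ex[0]])
pin=p+.088*ey
for th in(0.05,.4,.75,1.1,1.4):print(th,(pin-.08*np.cos(th)*ex+.08*np.sin(th)*ey).round(4))
P0=np.array([.401,-.168,.433])
E
```

```text
blue [ 0.593  0.188 -0.009] 0.0
redtap [ 0.654  0.14  -0.014] 0.013
topfrontedge [0.639 0.027 0.235] 0.033
panel TL [0.56  0.21  0.098] 0.004
panel TR [0.687 0.113 0.093] 0.005
post [ 0.478 -0.019  0.071] 0.004
0.05 [ 0.4794 -0.0081]
0.4 [0.4957 0.0145]
0.75 [0.5188 0.0301]
1.1 [0.5458 0.0368]
1.4 [0.5697 0.0349]
```

Call:
arm_command([
  [0.08,-0.16,0.1,0,0,-0.056],
  [0.16,-0.32,0.2,0,0,-0.112],
  [0.24,-0.48,0.35,0,0,-0.168],
  [0.31,-0.64,0.5,0,0,-0.224],
  [0.39,-0.8,0.66,0,0,-0.28],
])

```text
t: 2.22
tool_pos: [0.4776, -0.0125, 0.2999]
orientation: [2.839, 1.344, 0.0]
force: [1.0, -0.6, 0.2]
opening: 0.0928
gripper_force: 0.0
```

Call:
arm_command([
  [0,0,0,0,0,-0.058],
  [0,0,0,0,0,-0.116],
  [0,0,0,0,0,-0.174],
  [0,0,0,0,0,-0.232],
  [0,0,0,0,0,-0.29],
])

```text
t: 2.85
tool_pos: [0.4772, -0.0135, 0.3004]
orientation: [-1.958, -2.456, 0.001]
force: [-0.2, -0.4, -0.3]
opening: 0.0929
gripper_force: 0.0
```

Call:
arm_command([
  [0,0,0,0,0,-0.058],
  [0,0,0,0,0,-0.116],
  [0,0,0,0,0,-0.124],
  [0,0,0,0,0,-0.124],
  [0,0,0,0,0,-0.124],
])

```text
t: 3.48
tool_pos: [0.4774, -0.0119, 0.3007]
orientation: [-1.455, -2.784, 0.0]
force: [0.4, 0.5, -0.2]
opening: 0.0927
gripper_force: 0.0
```

```bash
python3 - <<'E'
from h import *
p,r=pose();print(p,np.degrees(yawof(r)),r.as_matrix()[:,2],read_state()["t"]);print("inc",inc([.4794,-.0081,.233],np.radians(125)))
w=read_camera("wrist");cv2.imwrite("pics/wrist2.png",w["image"][:,:,::-1]);np.savez("pics/wrist2.npz",**w)
print([proj(w,[.4794,-.0081,z]).round(0) for z in(.034,.076)])
E
```

```text
[ 0.47735414 -0.01187676  0.30069201] 124.82612618468775 [-8.66647646e-05 -1.95483777e-05 -9.99999996e-01] 3.475
inc [ 0.0096  0.0192  0.3385 -0.     -0.     -0.001 ]
[array([289., 215.]), array([290., 235.])]
```

View pics/wrist2.png

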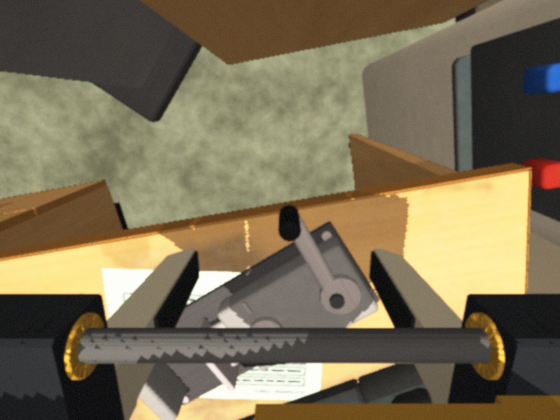

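The post top is at (290,229), within a few pixels of where I predicted it. I'll descend and grip it.

Call:
arm_command([
  [0.01,0.02,0.12,0,0,0],
  [0.01,0.02,0.24,0,0,0],
  [0.01,0.02,0.34,0,0,0],
  [0.01,0.02,0.34,0,0,0],
  [0.01,0.02,0.34,0,0,0],
])

```text
t: 4.15
tool_pos: [0.4799, -0.0075, 0.2335]
orientation: [1.451, 2.786, 0.0]
force: [0.5, -0.2, -0.1]
opening: 0.0928
gripper_force: 0.0
```

Call:
arm_command([
  [0,0,0,0,0,0],
  [0,0,0,0,0,0],
  [0,0,0,0,0,0],
  [0,0,0,0,0,0],
  [0,0,0,0,0,0],
], fingers=1, force=15)

```text
t: 4.78
tool_pos: [0.4795, -0.0075, 0.2328]
orientation: [-1.451, -2.787, 0.0]
force: [-0.1, -0.0, 0.0]
opening: 0.0474
gripper_force: 0.0
```

```bash
python3 - <<'E'
from h import *
s=read_state();p,r=pose();print(p,np.degrees(yawof(r)),s["force"],s["opening"],s["gripper_force"],s["t"])
# arc plan in tool axes of start pose (yaw 125), pin (.5514,-.043)
o=np.array([.517,-.124]);yw=np.radians(-23);ex=np.array([np.cos(yw),np.sin(yw)]);ey=np.array([-ex[1],ex[0]]);pin=o+.088*ey
R0=down(np.radians(125))
d=p[:2]-pin;print("r",np.hypot(*d),"theta",np.arctan2(d@ey,-d@ex))
for i in range(16):
    th=.05+1.38*i/15;q=pin-.08*np.cos(th)*ex+.08*np.sin(th)*ey
    dd=R0.inv().apply(np.r_[q-(pin-.08*np.cos(.05)*ex+.08*np.sin(.05)*ey),0])/.2
    print(i,round(th,3),dd[:2].round(3),round(35/180*i/15,3))
E
```

```text
[ 0.47950133 -0.00746415  0.23276227] 125.00448695142862 [-0.10769573 -0.03229305  0.01028745] 0.047362527029975954 0.0 4.775
r 0.08018509286424871 theta 0.05764754262863955
0 0.05 [0. 0.] 0.0
1 0.142 [0.016 0.033] 0.013
2 0.234 [0.03  0.067] 0.026
3 0.326 [0.04  0.103] 0.039
4 0.418 [0.047 0.139] 0.052
5 0.51 [0.05  0.175] 0.065
6 0.602 [0.05  0.212] 0.078
7 0.694 [0.047 0.249] 0.091
8 0.786 [0.04  0.285] 0.104
9 0.878 [0.03 0.32] 0.117
10 0.97 [0.017 0.355] 0.13
11 1.062 [0.001 0.388] 0.143
12 1.154 [-0.018  0.419] 0.156
13 1.246 [-0.04   0.449] 0.169
14 1.338 [-0.065  0.476] 0.181
15 1.43 [-0.092  0.501] 0.194
```

Call:
arm_command([
  [0,0,0,0,0,0],
  [0,0,0,0,0,0],
  [0,0,0,0,0,0],
  [0,0,0,0,0,0],
  [0,0,0,0,0,0],
])

```text
t: 5.4
tool_pos: [0.4793, -0.0075, 0.2326]
orientation: [-1.45, -2.786, 0.001]
force: [-2.0, -1.2, 0.6]
opening: 0.0149
gripper_force: 15.0
```

Call:
arm_command([
  [0.016,0.033,0,0,0,0.013],
  [0.03,0.067,0,0,0,0.026],
  [0.04,0.103,0,0,0,0.039],
  [0.047,0.139,0,0,0,0.052],
  [0.05,0.175,0,0,0,0.065],
])

```text
t: 6.02
tool_pos: [0.5018, 0.0211, 0.2322]
orientation: [-1.728, -2.621, 0.002]
force: [-6.0, 0.1, 3.2]
opening: 0.0144
gripper_force: 15.0
```

Call:
arm_command([
  [0.008,0.036,0,0,0,0.013],
  [0.012,0.073,0,0,0,0.026],
  [0.012,0.11,0,0,0,0.039],
  [0.01,0.146,0,0,0,0.052],
  [0.004,0.183,0,0,0,0.065],
])

```text
t: 6.65
tool_pos: [0.5352, 0.0364, 0.2321]
orientation: [-1.986, -2.431, 0.002]
force: [-3.9, 1.8, 2.0]
opening: 0.0146
gripper_force: 15.0
```

Call:
arm_command([
  [-0.002,0.037,0,0,0,0.013],
  [-0.007,0.073,0,0,0,0.026],
  [-0.015,0.109,0,0,0,0.039],
  [-0.027,0.144,0,0,0,0.052],
  [-0.042,0.177,0,0,0,0.065],
])

```text
t: 7.28
tool_pos: [0.5713, 0.0354, 0.2319]
orientation: [-2.222, -2.216, 0.003]
force: [-11.7, 3.4, 2.2]
opening: 0.0149
gripper_force: 15.0
```

```bash
python3 - <<'E'
from h import *
s=read_state();p,r=pose();print(p,np.degrees(yawof(r)),s["force"],s["opening"],s["gripper_force"],s["t"])
o=np.array([.517,-.124]);yw=np.radians(-23);ex=np.array([np.cos(yw),np.sin(yw)]);ey=np.array([-ex[1],ex[0]]);pin=o+.088*ey
d=p[:2]-pin;th=np.arctan2(d@ey,-d@ex);print("r",np.hypot(*d),"theta",th,"F tangential",s["force"][:2]@(np.sin(th)*ex+np.cos(th)*ey))
E
```

```text
[0.57133667 0.03540238 0.23191288] 89.83036676073407 [-11.74181906   3.37413791   2.18917958] 0.014862934129938821 15.006602704524994 7.275
r 0.08089705911463888 theta 1.4185806627094022 F tangential -12.21127785522884
```

Call:
arm_command([
  [0,0,0,0,0,0],
  [0,0,0,0,0,0],
  [0,0,0,0,0,0],
  [0,0,-0.17,0,0,0],
  [0,0,-0.34,0,0,0],
], fingers=-1)

```text
t: 7.9
tool_pos: [0.572, 0.0348, 0.3013]
orientation: [-2.223, -2.219, 0.001]
force: [-0.4, 0.8, 0.3]
opening: 0.0597
gripper_force: 0.0
```

Call:
arm_command([
  [-0.19,-0.065,-0.02,0,0,-0.012],
  [-0.38,-0.13,-0.02,0,0,-0.024],
  [-0.58,-0.195,-0.02,0,0,-0.036],
  [-0.78,-0.26,-0.02,0,0,-0.048],
  [-0.97,-0.325,-0.02,0,0,-0.06],
])

```text
t: 8.52
tool_pos: [0.5063, -0.1604, 0.3052]
orientation: [2.002, 2.419, 0.001]
force: [0.1, 0.3, -0.3]
opening: 0.0929
gripper_force: 0.0
```

Call:
arm_command([
  [-0.22,-0.12,0,0,0,-0.016],
  [-0.45,-0.25,0,0,0,-0.032],
  [-0.67,-0.38,0,0,0,-0.048],
  [-0.89,-0.5,0,0,0,-0.063],
  [-0.89,-0.5,0,0,0,-0.063],
])

```text
t: 9.15
tool_pos: [0.4403, -0.3555, 0.3051]
orientation: [1.76, 2.601, -0.002]
force: [0.1, 0.8, -0.0]
opening: 0.0929
gripper_force: 0.0
```

```bash
cat >> h.py <<'E'
def block(c,z,near,rad=60,lo=190):
    im=c["image"];u,v=proj(c,[*near,z]).astype(int);m=np.zeros(im.shape[:2],np.uint8)
    m[max(v-rad,0):v+rad,max(u-rad,0):u+rad]=cv2.inRange(im,(lo,)*3,(255,)*3)[max(v-rad,0):v+rad,max(u-rad,0):u+rad]
    n,l,st,_=cv2.connectedComponentsWithStats(m);k=1+np.argmax(st[1:,4])
    cn=np.vstack([x.reshape(-1,2) for x in cv2.findContours((l==k).astype(np.uint8),0,2)[0]])
    return cv2.minAreaRect(np.float32([onz(c,a,b,z)[:2]*1000 for a,b in cn])),st[k].tolist()
E
python3 - <<'E'
from h import *
s=read_state();p,r=pose();print(p,np.degrees(yawof(r)),s["opening"],s["t"])
w=read_camera("wrist");cv2.imwrite("pics/wrist3.png",w["image"][:,:,::-1])
print(block(w,.033,[.442,-.354],rad=75))
sc=read_camera("side");T=proj(sc,[.5697,.0349,.076]);print("open post px",T)
im=sc["image"];g=cv2.inRange(im[int(T[1])-12:int(T[1])+30,int(T[0])-25:int(T[0])+25],(0,0,0),(45,45,45));ys,xs=np.nonzero(g);print(len(xs),xs.mean()+int(T[0])-25,ys.min()+int(T[1])-12)
print(inc([.4418,-.3538,.191],np.radians(112.2)))
E
```

```text
[ 0.4402744  -0.35550009  0.30512524] 111.82687462106443 0.092871465594491 9.15
(((436.1513671875, -340.52264404296875), (57.45035934448242, 10.38619613647461), 21.877803802490234), [249, 189, 75, 14, 984])
open post px [299.92969913 152.57304638]
872 294.0894495412844 140
[-5.800e-03 -3.000e-04  5.688e-01  1.000e-04 -0.000e+00 -1.500e-03]
```

Call:
arm_command([
  [-0.006,0,0.2,0,0,-0.002],
  [-0.006,0,0.38,0,0,-0.002],
  [-0.006,0,0.5,0,0,-0.002],
  [-0.006,0,0.555,0,0,-0.002],
  [-0.006,0,0.555,0,0,-0.002],
])

```text
t: 9.88
tool_pos: [0.4423, -0.3527, 0.1934]
orientation: [-1.746, -2.611, -0.0]
force: [-0.6, 1.1, -0.3]
opening: 0.0934
gripper_force: 0.0
```

Call:
arm_command([
  [0,0,0,0,0,0],
  [0,0,0,0,0,0],
  [0,0,0,0,0,0],
  [0,0,0,0,0,0],
  [0,0,0,0,0,0],
], fingers=1, force=25)

```text
t: 10.5
tool_pos: [0.4421, -0.3538, 0.1941]
orientation: [1.747, 2.61, -0.0]
force: [-0.5, 0.5, 3.0]
opening: 0.0576
gripper_force: 25.0
```

Gripped with an opening of 58 mm. I'll lift it, carry it with a 45° turn, and lower it.

Call:
arm_command([
  [0,0,-0.06,0,0,0],
  [0,0,-0.18,0,0,0],
  [0,0,-0.32,0,0,0],
  [0,0,-0.46,0,0,0],
  [0,0,-0.5,0,0,0],
])

```text
t: 11.12
tool_pos: [0.4426, -0.3541, 0.2965]
orientation: [1.745, 2.607, -0.001]
force: [-0.2, -0.5, -1.0]
opening: 0.0582
gripper_force: 25.0
```

Call:
arm_command([
  [0.11,-0.08,0,0,0,-0.05],
  [0.22,-0.16,0,0,0,-0.1],
  [0.33,-0.24,0,0,0,-0.15],
  [0.44,-0.33,0,0,0,-0.2],
  [0.55,-0.41,0,0,0,-0.25],
])

```text
t: 11.75
tool_pos: [0.3233, -0.2824, 0.2929]
orientation: [-0.607, -3.081, -0.001]
force: [0.2, -0.2, 0.6]
opening: 0.058
gripper_force: 25.0
```

Call:
arm_command([
  [0,0,0.15,0,0,0],
  [0,0,0.3,0,0,0],
  [0,0,0.42,0,0,0],
  [0,0,0.48,0,0,0],
  [0,0,0.5,0,0,0],
])

```text
t: 12.38
tool_pos: [0.3241, -0.2829, 0.193]
orientation: [-0.615, -3.079, -0.001]
force: [-0.2, -0.7, -0.4]
opening: 0.0577
gripper_force: 25.0
```

```bash
python3 - <<'E'
from h import *
s=read_state();p,r=pose();print(p,np.degrees(yawof(r)),s["opening"],s["t"],s["force"],s["q"])
E
```

```text
[ 0.32405862 -0.28285949  0.19300396] 157.4012853879675 0.05770765481121091 12.375 [-0.22907741 -0.65860585 -0.42156832] [-8.36935392e-01 -1.12359151e-01  2.14237479e+00  7.11627856e-06
  1.11310852e+00 -2.01331243e+00]
```

Call:
arm_command([
  [0,0,0.006,0,0,0],
  [0,0,0.012,0,0,0],
  [0,0,0.012,0,0,0],
  [0,0,0.012,0,0,0],
  [0,0,0.012,0,0,0],
])

```text
t: 13.0
tool_pos: [0.3244, -0.2832, 0.1915]
orientation: [0.615, 3.08, -0.0]
force: [0.4, 0.2, -0.8]
opening: 0.0582
gripper_force: 25.0
```

Call:
arm_command([
  [0,0,0,0,0,0],
  [0,0,0,0,0,0],
  [0,0,0,0,0,0],
  [0,0,-0.15,0,0,0],
  [0,0,-0.35,0,0,0],
], fingers=-1)

```text
t: 13.62
tool_pos: [0.3238, -0.2826, 0.261]
orientation: [-0.615, -3.078, -0.003]
force: [-0.2, -0.5, 0.4]
opening: 0.0928
gripper_force: 0.0
```

Call:
arm_command([
  [0,0,0,0,0,0.058],
  [0,0,0,0,0,0.116],
  [0,0,0,0,0,0.174],
  [0,0,0,0,0,0.232],
  [0,0,0,0,0,0.29],
])

```text
t: 14.25
tool_pos: [0.3243, -0.2831, 0.2613]
orientation: [-1.915, -2.49, -0.0]
force: [-0.9, 0.6, -0.1]
opening: 0.0929
gripper_force: 0.0
```

Call:
arm_command([
  [0,0,0,0,0,0.058],
  [0,0,0,0,0,0.116],
  [0,0,0,0,0,0.174],
  [0,0,0,0,0,0.21],
  [0,0,0,0,0,0.21],
])

```text
t: 14.88
tool_pos: [0.3243, -0.2831, 0.2613]
orientation: [2.613, 1.744, -0.0]
force: [-0.6, -0.5, 0.3]
opening: 0.0928
gripper_force: 0.0
```

```bash
python3 - <<'E'
from h import *
s=read_state();p,r=pose();print(p,np.degrees(yawof(r)),s["opening"],s["t"],s["q"])
for k,z in(("wrist",.03),("side",.03)):
    w=read_camera(k);cv2.imwrite(f"pics/{k}4.png",w["image"][:,:,::-1]);np.savez(f"pics/{k}4.npz",**w)
    for lo in(110,150,190):print(k,lo,block(w,z,[.324,-.283],rad=50,lo=lo))
E
```

```text
[ 0.3242951  -0.28312642  0.26133127] 67.44947438747741 0.09279804660143184 14.875 [-8.36933565e-01 -2.23304446e-01  2.09990216e+00 -1.49237418e-05
  1.26499473e+00 -4.43348152e-01]
wrist 110 (((315.9731140136719, -283.113037109375), (67.38389587402344, 55.94509506225586), 67.32408142089844), [233, 190, 83, 94, 5536])
wrist 150 (((324.998291015625, -282.2181396484375), (57.21855545043945, 38.57884979248047), 67.2452392578125), [255, 191, 60, 81, 4337])
wrist 190 (((321.1177062988281, -258.9524841308594), (2.7067503929138184, 2.3938605785369873), 4.837730884552002), [263, 202, 5, 5, 17])
side 110 (((320.81927490234375, -375.8878479003906), (133.0376434326172, 206.82044982910156), 86.02140045166016), [156, 246, 100, 42, 1657])
side 150 (((408.15093994140625, -225.35679626464844), (119.18334197998047, 50.22550582885742), 86.43811798095703), [233, 209, 23, 30, 393])
side 190 (((408.9403076171875, -225.40594482421875), (119.18334197998047, 48.64366912841797), 86.43811798095703), [234, 209, 22, 30, 289])
```

Call:
arm_command([
  [0.004,0,0.12,0,0,0],
  [0.004,0,0.24,0,0,0],
  [0.004,0,0.32,0,0,0],
  [0.004,0,0.34,0,0,0],
  [0.004,0,0.34,0,0,0],
])

```text
t: 15.6
tool_pos: [0.3247, -0.2825, 0.1936]
orientation: [2.613, 1.744, -0.0]
force: [0.1, -0.2, 0.9]
opening: 0.0928
gripper_force: 0.0
```

Call:
arm_command([
  [0,0,0,0,0,0],
  [0,0,0,0,0,0],
  [0,0,0,0,0,0],
  [0,0,0,0,0,0],
  [0,0,0,0,0,0],
], fingers=1, force=25)

```text
t: 16.23
tool_pos: [0.3246, -0.2824, 0.1934]
orientation: [2.614, 1.743, -0.0]
force: [-0.5, -0.6, 0.4]
opening: 0.0476
gripper_force: 0.0
```

Call:
arm_command([
  [0,0,0,0,0,0],
  [0,0,0,0,0,0],
  [0,0,-0.16,0,0,0],
  [0,0,-0.34,0,0,0],
  [0,0,-0.5,0,0,0],
])

```text
t: 16.85
tool_pos: [0.3245, -0.2823, 0.2944]
orientation: [2.614, 1.743, 0.0]
force: [-0.1, -1.0, -1.0]
opening: 0.0399
gripper_force: 25.0
```

```bash
python3 - <<'E'
from h import *
s=read_state();p,r=pose();print(p,np.degrees(yawof(r)),s["opening"],s["gripper_force"],s["t"])
o=np.array([.517,-.124]);yw=np.radians(-23);ey=np.array([-np.sin(yw),np.cos(yw)])
t=o+(-.066+.0055)*ey;print(t,inc([*t,.30],np.radians(67)))
E
```

```text
[ 0.32453985 -0.28230173  0.29442463] 67.40502266303942 0.03990405238409774 24.999467432498932 16.85
[ 0.49336077 -0.17969054] [ 0.798   0.5822 -0.0279  0.      0.      0.0023]
```

Call:
arm_command([
  [0.2,0,-0.02,0,0,0],
  [0.4,0,-0.03,0,0,0.002],
  [0.6,0.05,-0.03,0,0,0.002],
  [0.8,0.1,-0.03,0,0,0.002],
  [0.8,0.1,-0.03,0,0,0.002],
])

```text
t: 17.48
tool_pos: [0.4055, -0.1405, 0.2993]
orientation: [-2.616, -1.74, -0.001]
force: [0.5, -1.3, 0.1]
opening: 0.0398
gripper_force: 25.0
```

```bash
python3 - <<'E'
from h import *
s=read_state();p,r=pose();print(p,np.degrees(yawof(r)),s["opening"],s["t"])
w=read_camera("wrist");cv2.imwrite("pics/wrist5.png",w["image"][:,:,::-1]);np.savez("pics/wrist5.npz",**w)
o=np.array([.517,-.124]);yw=np.radians(-23);ex=np.array([np.cos(yw),np.sin(yw)]);ey=np.array([-ex[1],ex[0]])
for n,x,y,z in[("base",46,-115,8),("base",-46,-115,8),("jaw",30,-95,45),("jaw",-30,-95,45),("hous",36,-9,34),("hous",-36,-9,34),("nut",0,18,70)]:print(n,x,y,proj(w,[*(o+x*ex/1000+y*ey/1000),z/1000]).round(1))
u,v=[],[]
cv2.imwrite("pics/w5crop.png",cv2.resize(w["image"][90:320,300:560,::-1],None,fx=2.6,fy=2.6,interpolation=cv2.INTER_CUBIC))
E
```

```text
[ 0.40545803 -0.14048746  0.29927778] 67.25360433672145 0.03979891987217076 17.475
base 46 -115 [443.2 269.5]
base -46 -115 [340. 269.]
jaw 30 -95 [447.9 268.3]
jaw -30 -95 [369.9 267.9]
hous 36 -9 [466.7 154. ]
hous -36 -9 [367.4 153.5]
nut 0 18 [445.2 116.6]
```

View pics/wrist5.png

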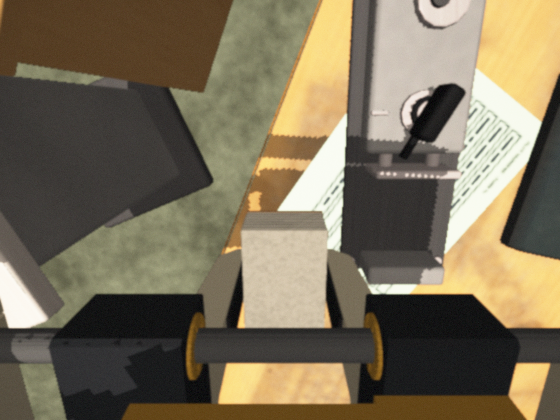

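The picture shows the press running vertically: housing front edge near v=152, plate near v=172, fixed jaw around v=250–283 (u 365–443), base side edges near u=343 and 455, and the block held at (285,265). Next I'll read the edges from brightness profiles.

```bash
python3 - <<'E'
from h import *
w=dict(np.load("pics/wrist5.npz"));g=cv2.cvtColor(w["image"],cv2.COLOR_RGB2GRAY).astype(int)
print("col u400-415 v145..295",g[145:295,400:415].mean(1).astype(int).tolist())
print("row v255-259 u330..470",g[255:259,330:470].mean(0).astype(int).tolist())
print("row v272-276 u330..470",g[272:276,330:470].mean(0).astype(int).tolist())
print("row v200-204 u330..470",g[200:204,330:470].mean(0).astype(int).tolist())
o=np.array([.517,-.124]);yw=np.radians(-23);ex=np.array([np.cos(yw),np.sin(yw)]);ey=np.array([-ex[1],ex[0]])
P=lambda x,y,z:proj(w,[*(o+x*ex/1000+y*ey/1000),z/1000]).round(1)
for n,a in dict(facebot=(0,-95,8),facetop=(0,-95,45),jawback=(0,-111,45),baseend=(0,-115,8),housetop=(0,-9,34),platetop=(0,-25,45),jl=(-30,-97,45),jr=(30,-97,45),jl0=(-30,-95,10),jr0=(30,-95,10),bl=(-46,-60,8),br=(46,-60,8)).items():print(n,P(*a))
E
```

```text
col u400-415 v145..295 [46, 43, 42, 43, 41, 38, 36, 33, 29, 28, 29, 32, 36, 41, 46, 50, 52, 58, 72, 80, 84, 83, 84, 85, 86, 95, 111, 129, 151, 169, 171, 156, 127, 96, 67, 52, 50, 50, 50, 51, 50, 50, 50, 49, 50, 51, 52, 50, 50, 49, 50, 50, 51, 50, 51, 49, 51, 50, 49, 49, 49, 50, 50, 50, 50, 49, 50, 49, 48, 50, 49, 49, 50, 49, 49, 49, 49, 49, 48, 48, 49, 49, 50, 50, 49, 47, 47, 48, 49, 49, 48, 49, 49, 49, 49, 48, 48, 49, 49, 49, 49, 49, 49, 48, 50, 56, 65, 68, 69, 68, 69, 69, 68, 69, 70, 69, 70, 71, 71, 71, 72, 78, 88, 99, 103, 106, 106, 108, 107, 108, 107, 106, 106, 106, 105, 105, 105, 104, 129, 205, 245, 248, 248, 247, 246, 245, 243, 239, 212, 109]
row v255-259 u330..470 [109, 111, 111, 110, 110, 112, 110, 110, 110, 112, 112, 109, 109, 110, 112, 110, 110, 109, 106, 100, 92, 82, 77, 64, 55, 50, 49, 50, 50, 51, 56, 57, 60, 62, 64, 68, 66, 67, 69, 69, 70, 69, 69, 70, 68, 69, 69, 72, 70, 70, 71, 69, 70, 70, 70, 70, 70, 71, 69, 69, 69, 71, 69, 69, 69, 69, 71, 69, 70, 67, 68, 68, 71, 67, 70, 70, 68, 68, 68, 70, 69, 69, 69, 68, 70, 68, 70, 69, 70, 69, 70, 69, 68, 68, 68, 68, 68, 69, 69, 69,
[... 1066 characters left out ...]
0, 49, 47, 50, 48, 49, 50, 50, 51, 48, 47, 51, 50, 50, 50, 49, 50, 50, 51, 50, 47, 49, 50, 51, 53, 50, 50, 53, 53, 51, 48, 50, 51, 49, 50, 50, 49, 49, 49, 48, 47, 49, 48, 50, 48, 49, 51, 49, 50, 52, 50, 52, 48, 51, 51, 48, 50, 50, 49, 48, 47, 47, 48, 51, 49, 48, 49, 48, 49, 47, 50, 50, 48, 48, 48, 53, 66, 83, 95, 97, 96, 97, 98, 97, 95, 95, 95, 95, 96, 97, 98, 101, 134, 192, 223, 216, 196, 174, 171, 187, 214, 234, 238, 232, 219, 214, 227, 240, 245, 248, 248]
facebot [393.9 248.6]
facetop [408.9 268.1]
jawback [406.6 286.6]
baseend [391.6 269.3]
housetop [417.1 153.7]
platetop [420.2 178.6]
jl [369.7 270.3]
jr [447.6 270.6]
jl0 [360.1 249.4]
jr0 [429.2 249.7]
bl [343.5 210. ]
br [452.6 210.6]
```

View pics/w5crop.png

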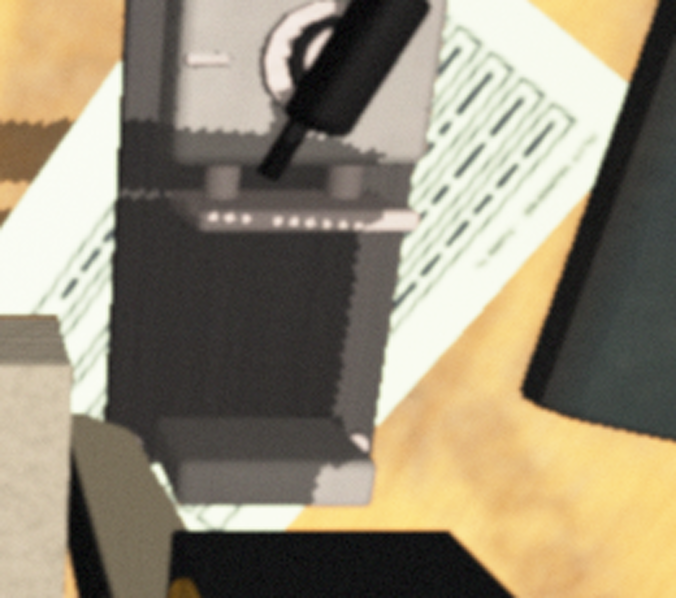

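The jaw face bottom (v≈250) and top (v≈267), base edges (u≈343 and 451) and plate face (v≈179) all agree with my press pose to about 1 mm. The plate gap comes out at 69.5 mm, so the lever is fully open.

```bash
python3 - <<'E'
from h import *
print(pose()[0],inc([.4927,-.1794,.2993],np.radians(67)))
E
```

```text
[ 0.40484857 -0.14148314  0.29916   ] [-4.600e-03  4.784e-01 -1.000e-03 -2.000e-04  0.000e+00  1.200e-03]
```

Call:
arm_command([
  [0,0.12,0,0,0,0.001],
  [-0.003,0.25,0,0,0,0.001],
  [-0.004,0.38,0,0,0,0.001],
  [-0.004,0.478,0,0,0,0.001],
  [-0.004,0.478,0,0,0,0.001],
])

```text
t: 18.15
tool_pos: [0.4923, -0.1818, 0.2991]
orientation: [-2.623, -1.729, 0.001]
force: [0.1, 0.9, -0.5]
opening: 0.04
gripper_force: 25.0
```

Call:
arm_command([
  [0,0,0.05,0,0,0],
  [0,0,0.1,0,0,0],
  [0,0,0.15,0,0,0],
  [0,0,0.15,0,0,0],
  [0,0,0.15,0,0,0],
])

```text
t: 18.77
tool_pos: [0.4923, -0.1803, 0.2694]
orientation: [2.622, 1.731, 0.0]
force: [0.5, -0.1, -1.7]
opening: 0.0396
gripper_force: 25.0
```

```bash
python3 - <<'E'
from h import *
a=[]
for i in range(3):
    w=read_camera("wrist");p,r=pose();a.append(p)
print(np.mean(a,0),np.degrees(yawof(r)),inc([.4927,-.1794,.2025],np.radians(67),(np.mean(a,0),r)))
cv2.imwrite("pics/w6crop.png",cv2.resize(w["image"][60:330,130:430,::-1],None,fx=2.2,fy=2.2,interpolation=cv2.INTER_CUBIC))
E
```

```text
[ 0.49245072 -0.18039327  0.26977226] 66.8697484111701 [ 5.100e-03 -1.100e-03  3.364e-01  3.000e-04  0.000e+00 -7.000e-04]
```

View pics/w6crop.png

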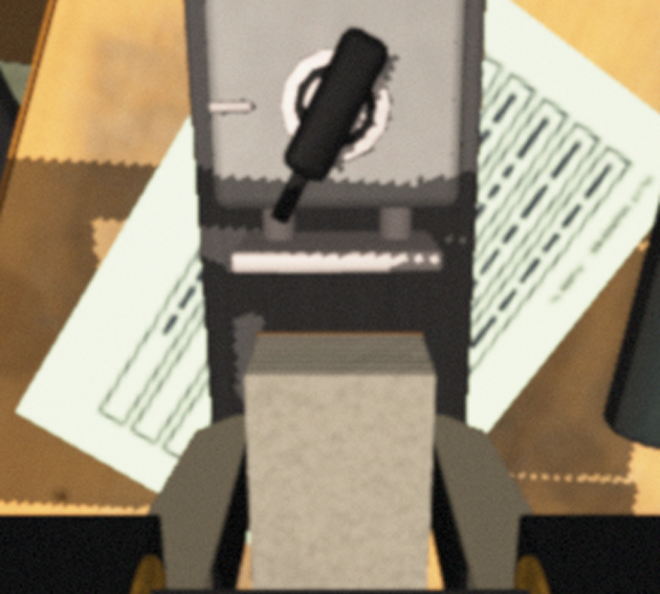

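The block sits square to the bed: block edges at u 246–435 against the plate at 232–441, and parallel to it. I'll lower it.

Call:
arm_command([
  [0.005,-0.003,0.08,0,0,0],
  [0.005,-0.003,0.16,0,0,0],
  [0.005,-0.003,0.24,0,0,0],
  [0.005,-0.003,0.31,0,0,0],
  [0.005,-0.003,0.336,0,0,0],
])

```text
t: 19.55
tool_pos: [0.4914, -0.1789, 0.2011]
orientation: [-2.619, -1.729, 0.003]
force: [-16.8, 7.0, 32.8]
opening: 0.04
gripper_force: 25.0
```

Call:
arm_command([
  [0,0,0.002,0,0,0],
  [0,0,0.005,0,0,0],
  [0,0,0.005,0,0,0],
  [0,0,0.005,0,0,0],
  [0,0,0.005,0,0,0],
])

```text
t: 20.18
tool_pos: [0.4921, -0.1792, 0.2012]
orientation: [2.622, 1.731, 0.0]
force: [-0.7, -0.0, -0.5]
opening: 0.0396
gripper_force: 25.0
```

Call:
arm_command([
  [0,0,0,0,0,0],
  [0,0,0,0,0,0],
  [0,0,0,0,0,0],
  [0,0,-0.1,0,0,0],
  [0,0,-0.3,0,0,0],
], fingers=-1)

```text
t: 20.8
tool_pos: [0.4911, -0.1787, 0.2598]
orientation: [-2.619, -1.729, 0.004]
force: [0.5, 0.2, 0.6]
opening: 0.0853
gripper_force: 0.0
```

Call:
arm_command([
  [-0.05,0,-0.1,0,0,0],
  [-0.15,0,-0.2,0,0,0],
  [-0.25,0,-0.3,0,0,0],
  [-0.25,0,-0.3,0,0,0],
  [-0.25,0,-0.3,0,0,0],
])

```text
t: 21.42
tool_pos: [0.4724, -0.2248, 0.3204]
orientation: [-2.621, -1.73, 0.0]
force: [0.5, 0.8, -0.2]
opening: 0.0931
gripper_force: 0.0
```

```bash
python3 - <<'E'
from h import *
p,r=pose();print(p,np.degrees(yawof(r)),read_state()["t"])
w=read_camera("wrist");np.savez("pics/wrist7.npz",**w)
for lo in(120,150,180):print(lo,block(w,.038,[.4927,-.1794],rad=50,lo=lo))
cv2.imwrite("pics/w7crop.png",cv2.resize(w["image"][0:300,130:430,::-1],None,fx=2,fy=2,interpolation=cv2.INTER_CUBIC))
print(inc([.5233,-.1072,.30],np.radians(42.2)))
E
```

```text
[ 0.47237548 -0.22480146  0.32041364] 66.84634538362607 21.425
120 (((491.7456359863281, -179.54917907714844), (57.54027557373047, 40.728389739990234), 66.89195251464844), [258, 112, 54, 76, 3890])
150 (((492.0003356933594, -179.65762329101562), (57.55046844482422, 40.1312141418457), 66.8759536743164), [258, 112, 54, 76, 3551])
180 (((487.4483337402344, -189.8892822265625), (23.553110122680664, 41.07205581665039), 61.609981536865234), [259, 148, 52, 32, 1261])
[ 6.397e-01  4.100e-03  1.003e-01 -5.000e-04 -0.000e+00  1.371e-01]
```

View pics/w7crop.png

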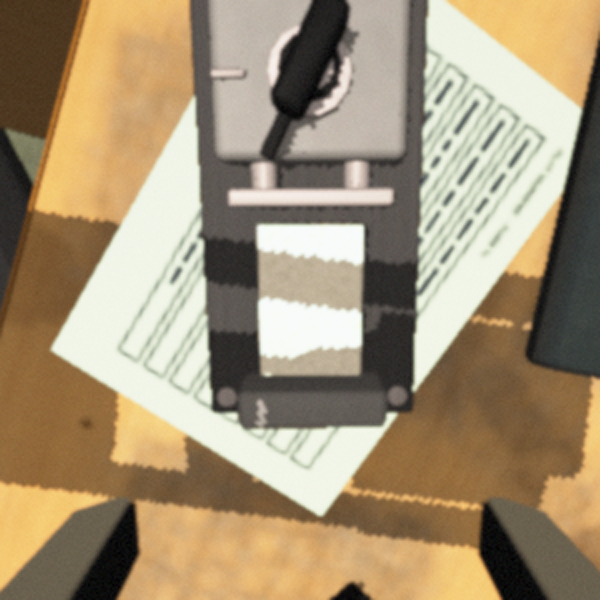

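The block lies flat and square between the jaws: measured centre (0.492, −0.180) at 66.9°, with clear gaps at both ends. Next is the nut.

Call:
arm_command([
  [0.12,0,0.02,0,0,0.027],
  [0.25,0,0.04,0,0,0.054],
  [0.4,0,0.06,0,0,0.082],
  [0.55,0.002,0.08,0,0,0.11],
  [0.64,0.004,0.1,0,0,0.137],
], fingers=0.2)

```text
t: 22.1
tool_pos: [0.5236, -0.1056, 0.2996]
orientation: [-2.93, -1.129, 0.002]
force: [-0.8, -0.9, 0.1]
opening: 0.0476
gripper_force: 0.0
```

```bash
python3 - <<'E'
from h import *
a=[]
for i in range(3):
    w=read_camera("wrist");p,r=pose();a.append(p)
np.savez("pics/wrist8.npz",**w)
p=np.mean(a,0);print(p,np.degrees(yawof(r)),read_state()["opening"])
u,v=proj(w,[.5233,-.1072,.07]).astype(int);print(u,v)
m=np.zeros((420,560),np.uint8);m[v-45:v+40,u-40:u+40]=cv2.inRange(w["image"],(0,)*3,(40,)*3)[v-45:v+40,u-40:u+40]
m=cv2.morphologyEx(m,cv2.MORPH_OPEN,np.ones((9,9)))
n,l,st,ce=cv2.connectedComponentsWithStats(m)
for k in range(1,n):
    cn=cv2.findContours((l==k).astype(np.uint8),0,2)[0][0].reshape(-1,2);print(st[k].tolist(),cv2.minAreaRect(np.float32([onz(w,a,b,.07)[:2]*1000 for a,b in cn])))
print(inc([.5233,-.1072,.237],np.radians(42.2),(p,r)))
E
```

```text
[ 0.52352776 -0.10549518  0.29942273] 42.424835726360236 0.03846392603928721
286 236
[277, 202, 18, 55, 858] ((526.322998046875, -103.18429565429688), (38.46018600463867, 10.793073654174805), 39.17695617675781)
[-0.0062  0.0062  0.3121 -0.0006  0.0004  0.0012]
```

Call:
arm_command([
  [0,0,0.1,0,0,0.004],
  [0,0,0.2,0,0,0.008],
  [0,0,0.28,0,0,0.008],
  [0,0,0.312,0,0,0.008],
  [0,0,0.312,0,0,0.008],
])

```text
t: 22.88
tool_pos: [0.5233, -0.108, 0.2384]
orientation: [-2.944, -1.095, 0.001]
force: [0.2, -0.4, 0.1]
opening: 0.0372
gripper_force: 0.0
```

Call:
arm_command([
  [0,0,0,0,0,0],
  [0,0,0,0,0,0],
  [0,0,0,0,0,0],
  [0,0,0,0,0,0],
  [0,0,0,0,0,0],
], fingers=1, force=20)

```text
t: 23.5
tool_pos: [0.523, -0.1069, 0.2391]
orientation: [-2.942, -1.094, 0.002]
force: [-6.4, 5.5, 9.3]
opening: 0.0119
gripper_force: 20.0
```

```bash
python3 - <<'E'
from h import *
s=read_state();p,r=pose();y=np.degrees(yawof(r));print(p,y,s["opening"],s["gripper_force"],s["force"],s["wrist_torque"],"turn units to -23:",(y+23)/180,s["q"])
E
```

```text
[ 0.52296094 -0.10687244  0.2391031 ] 40.787809497288755 0.011907352352674065 20.00023126602173 [-6.3796406   5.46132105  9.34589194] [ 1.06504819  1.25705417 -0.05259179] turn units to -23: 0.354376719429382 [-2.98141614e-01  9.97493585e-02  1.83570006e+00  1.44808594e-03
  1.20884927e+00  5.60258989e-01]
```

Call:
arm_command([
  [0,0,0,0,0,0.036],
  [0,0,0,0,0,0.072],
  [0,0,0,0,0,0.108],
  [0,0,0,0,0,0.144],
  [0,0,0,0,0,0.18],
])

```text
t: 24.12
tool_pos: [0.5228, -0.1065, 0.2391]
orientation: [-3.13, -0.224, 0.004]
force: [-8.2, 8.7, 10.3]
opening: 0.0118
gripper_force: 20.0
```

Call:
arm_command([
  [0,0,0,0,0,0.036],
  [0,0,0,0,0,0.072],
  [0,0,0,0,0,0.108],
  [0,0,0,0,0,0.144],
  [0,0,0,0,0,0.174],
])

```text
t: 24.75
tool_pos: [0.5229, -0.1061, 0.2391]
orientation: [-3.075, 0.629, 0.005]
force: [-7.6, 12.0, 10.6]
opening: 0.0121
gripper_force: 20.0
```

```bash
python3 - <<'E'
from h import *
a=[]
for i in range(4):
    w=read_camera("side");p,r=pose();a.append(np.degrees(yawof(r)))
s=read_state();print(p,a,s["opening"],s["force"],s["wrist_torque"],s["t"])
E
```

```text
[ 0.52291268 -0.10607866  0.23911099] [np.float64(-23.379119964802737), np.float64(-23.073037645760664), np.float64(-22.956353097138393), np.float64(-22.927451090644045)] 0.012095644608142721 [-8.15939857 11.60889674 10.44079694] [ 2.13729703  1.31994741 -0.0657768 ] 24.95
```

Call:
arm_command([
  [0,0,0,0,0,0],
  [0,0,0,0,0,0],
  [0,0,0,0,0,0],
  [0,0,-0.1,0,0,0],
  [0,0,-0.3,0,0,0],
], fingers=0.2)

```text
t: 25.58
tool_pos: [0.5225, -0.1077, 0.2973]
orientation: [-3.078, 0.626, 0.007]
force: [0.2, -0.2, -0.0]
opening: 0.0371
gripper_force: 0.0
```

```bash
python3 - <<'E'
from h import *
for i in range(2):w=read_camera("wrist")
p,r=pose();print(p,np.degrees(yawof(r)),read_state()["t"],read_state()["q"])
u,v=proj(w,[.5233,-.1072,.07]).astype(int);im=w["image"]
for th in(35,45,55):
  m=np.zeros((420,560),np.uint8);m[v-45:v+60,u-40:u+40]=cv2.inRange(im,(0,)*3,(th,)*3)[v-45:v+60,u-40:u+40]
  m=cv2.morphologyEx(m,cv2.MORPH_OPEN,np.ones((7,7)))
  n,l,st,ce=cv2.connectedComponentsWithStats(m);k=1+np.argmax(st[1:,4])
  cn=cv2.findContours((l==k).astype(np.uint8),0,2)[0][0].reshape(-1,2);print(th,(u,v),st[k].tolist(),cv2.minAreaRect(np.float32([onz(w,a,b,.07)[:2]*1000 for a,b in cn])))
# straight side edges of the bar: rows vs left/right columns
L=[];
for y in range(st[k][1]+6,st[k][1]+st[k][3]-6,2):
    xs=np.nonzero(l[y]==k)[0];L.append([y,xs.min(),xs.max()])
L=np.array(L)
for j in(1,2):
    P=np.array([onz(w,q[j],q[0],.07)[:2] for q in L]);d=np.linalg.svd(P-P.mean(0))[2][0];print("edge ang",np.degrees(np.arctan2(d[1],d[0])),P.mean(0))
g=cv2.cvtColor(im,cv2.COLOR_RGB2GRAY)
cv2.imwrite("pics/w9.png",im[:,:,::-1]);np.savez("pics/wrist9.npz",**w)
print(g[v+5:v+80:3,u-24:u+24:2])
E
```

```text
[ 0.52523884 -0.1085072   0.30372283] -22.96854436971627 25.675 [-2.99295384e-01  2.63125089e-02  1.78566835e+00 -9.90617092e-05
  1.32176055e+00  1.67239897e+00]
35 (np.int64(283), np.int64(236)) [274, 205, 16, 43, 631] ((530.5532836914062, -108.61752319335938), (10.118831634521484, 30.227819442749023), 66.58523559570312)
45 (np.int64(283), np.int64(236)) [273, 205, 17, 53, 802] ((527.198974609375, -106.89424896240234), (10.79372787475586, 37.72480010986328), 67.32154083251953)
55 (np.int64(283), np.int64(236)) [272, 205, 19, 54, 838] ((526.8619384765625, -106.7183609008789), (12.139482498168945, 38.455265045166016), 67.08195495605469)
edge ang 158.92772337566927 [ 0.52946936 -0.10242723]
edge ang 154.57980310888522 [ 0.52547423 -0.11187721]
[[195 199 197 195 192 196 187 100  13  18  17  12  17  14  19  66 186 196
  194 195 196 196 198 198]
 [195 194 193 192 194 192 188 111  15  16  14  19  13  11  13  69 184 195
  194 194 195 195 194 193]
 [198 197 197 193 192 195 187 115  24  30  23  25  25  25  13  68 187 197
  198 194 193 194 193 197]
 [194 197 195 195 195 194 192 116  29  35  3
[... 1478 characters left out ...]
14 140 192 207 208 207 212 211 207 203 208 197 179 169 180 163 133
  170 139 126 129 125 113]
 [ 90  98 122 180 180 143 157 166 130 120 127 122 118 116 114 121 119 120
  113 120 116 113 110 107]
 [ 86  80  79  78  86  99 114 116 117 114 118 119 119 119 118 122 118 116
  123 123 118 114 113 114]
 [ 81  80  81  87  96  78  73  77  82  98 108 114 115 115 120 116 119 119
  121 120 120 119 115 116]
 [ 85  83  80  86  95  79  63  60  63  63  74  74  80  99 108 112 118 122
  117 119 118 121 117 120]
 [ 81  82  79  91  90  74  65  61  59  62  63  65  64  72  69  80  78  91
  104 114 117 116 120 119]
 [ 81  81  83  87  91  69  60  64  63  62  59  61  62  61  60  61  64  66
   75  74  79  84 101 113]]
```

Call:
arm_command([
  [-0.015,-0.15,0,0,0,-0.057],
  [-0.03,-0.3,0,0,0,-0.114],
  [-0.045,-0.45,0,0,0,-0.171],
  [-0.06,-0.6,0,0,0,-0.228],
  [-0.075,-0.73,0,0,0,-0.285],
], fingers=-0.2)

```text
t: 26.3
tool_pos: [0.5668, 0.0334, 0.2982]
orientation: [-3.044, -0.778, 0.0]
force: [0.7, -0.1, -1.0]
opening: 0.0559
gripper_force: 0.0
```

Call:
arm_command([
  [0,0,0,0,0,-0.058],
  [0,0,0,0,0,-0.116],
  [0,0,0,0,0,-0.174],
  [0,0,0,0,0,-0.232],
  [0,0,0,0,0,-0.29],
])

```text
t: 26.92
tool_pos: [0.5666, 0.0323, 0.2981]
orientation: [-2.391, -2.038, 0.001]
force: [0.5, 0.8, 0.2]
opening: 0.0558
gripper_force: 0.0
```

Call:
arm_command([
  [0,0,0,0,0,-0.053],
  [0,0,0,0,0,-0.053],
  [0,0,0,0,0,-0.053],
  [0,0,0,0,0,-0.053],
  [0,0,0,0,0,-0.053],
])

```text
t: 27.55
tool_pos: [0.5666, 0.0325, 0.2987]
orientation: [-2.221, -2.222, -0.0]
force: [-0.2, 0.7, -0.0]
opening: 0.0561
gripper_force: 0.0
```

```bash
python3 - <<'E'
from h import *
a=[]
for i in range(3):w=read_camera("wrist");p,r=pose();a.append(p)
p=np.mean(a,0);print(p,np.degrees(yawof(r)),read_state()["t"])
u,v=proj(w,[.5685,.032,.076]).astype(int);im=w["image"];print(u,v)
m=np.zeros((420,560),np.uint8);m[v-45:v+45,u-40:u+40]=cv2.inRange(im,(0,)*3,(45,)*3)[v-45:v+45,u-40:u+40]
n,l,st,ce=cv2.connectedComponentsWithStats(m)
for k in range(1,n):
  if st[k][4]>60:print(st[k].tolist(),ce[k])
print(inc([.5685,.032,.233],np.radians(90),(p,r)),[proj(w,[.5685,.032,z]).round(1) for z in(.034,.076)])
E
```

```text
[0.56661735 0.03249861 0.29874167] 90.05546142800665 27.7
286 239
[274, 212, 20, 35, 587] [283.33219761 229.21465077]
[-2.500e-03  9.400e-03  3.287e-01  0.000e+00 -0.000e+00  3.000e-04] [array([286.2, 218.8]), array([286.6, 239.6])]
```

Call:
arm_command([
  [-0.002,0.003,0.12,0,0,0],
  [-0.002,0.003,0.24,0,0,0],
  [-0.002,0.003,0.31,0,0,0],
  [-0.002,0.003,0.329,0,0,0],
  [-0.002,0.003,0.329,0,0,0],
])

```text
t: 28.32
tool_pos: [0.5675, 0.0321, 0.2334]
orientation: [2.22, 2.223, 0.0]
force: [-0.3, 0.2, -0.5]
opening: 0.0555
gripper_force: 0.0
```

Call:
arm_command([
  [0,0,0,0,0,0],
  [0,0,0,0,0,0],
  [0,0,0,0,0,0],
  [0,0,0,0,0,0],
  [0,0,0,0,0,0],
], fingers=1, force=20)

```text
t: 28.95
tool_pos: [0.5669, 0.0321, 0.2328]
orientation: [-2.219, -2.223, 0.001]
force: [-1.7, 0.4, 0.3]
opening: 0.0147
gripper_force: 20.0
```

```bash
python3 - <<'E'
from h import *
s=read_state();p,r=pose();print(p,np.degrees(yawof(r)),s["force"],s["opening"],s["gripper_force"],s["t"])
o=np.array([.517,-.124]);yw=np.radians(-23);ex=np.array([np.cos(yw),np.sin(yw)]);ey=np.array([-ex[1],ex[0]]);pin=o+.085*ey-.0007*ex
d=p[:2]-pin;rr=np.hypot(*d);t0=np.arctan2(d@ey,-d@ex);print("r",rr,"theta",t0)
f=lambda th:pin-.08*np.cos(th)*ex+.08*np.sin(th)*ey
N=18
for c in range(4):
    i0=c*5;y0=90+35*min(i0,N)/N
    R0=down(np.radians(y0));a=f(t0*(1-min(i0,N)/N))
    print([[*(R0.inv().apply(np.r_[f(t0*(1-min(i0+j,N)/N))-a,0])/.2).round(3)[:2].tolist(),round(-35/180*(min(i0+j,N)-i0)/N,3)] for j in range(1,6)])
E
```

```text
[0.5669465  0.03211095 0.23278541] 90.08868443775822 [-1.7472291   0.35082856  0.33535987] 0.014673332073882241 19.999818205833435 28.95
r 0.0795168497193535 theta 1.3897027712138565
[[0.006, -0.03, -0.011], [0.009, -0.061, -0.022], [0.01, -0.092, -0.032], [0.008, -0.123, -0.043], [0.004, -0.153, -0.054]]
[[-0.001, -0.031, -0.011], [-0.005, -0.062, -0.022], [-0.01, -0.092, -0.032], [-0.018, -0.122, -0.043], [-0.029, -0.151, -0.054]]
[[-0.008, -0.03, -0.011], [-0.018, -0.059, -0.022], [-0.03, -0.088, -0.032], [-0.044, -0.115, -0.043], [-0.061, -0.141, -0.054]]
[[-0.014, -0.028, -0.011], [-0.03, -0.054, -0.022], [-0.048, -0.079, -0.032], [-0.048, -0.079, -0.032], [-0.048, -0.079, -0.032]]
```

Call:
arm_command([
  [0.006,-0.03,0,0,0,-0.011],
  [0.009,-0.061,0,0,0,-0.022],
  [0.01,-0.092,0,0,0,-0.032],
  [0.008,-0.123,0,0,0,-0.043],
  [0.004,-0.153,0,0,0,-0.054],
])

```text
t: 29.58
tool_pos: [0.5367, 0.034, 0.2336]
orientation: [2.019, 2.406, 0.005]
force: [3.7, 7.3, 1.1]
opening: 0.0144
gripper_force: 20.0
```

Call:
arm_command([
  [-0.001,-0.031,0,0,0,-0.011],
  [-0.005,-0.062,0,0,0,-0.022],
  [-0.01,-0.092,0,0,0,-0.032],
  [-0.018,-0.122,0,0,0,-0.043],
  [-0.029,-0.151,0,0,0,-0.054],
])

```text
t: 30.2
tool_pos: [0.5077, 0.0226, 0.2334]
orientation: [1.808, 2.568, 0.003]
force: [3.0, 2.7, 0.4]
opening: 0.0147
gripper_force: 20.0
```

Call:
arm_command([
  [-0.008,-0.03,0,0,0,-0.011],
  [-0.018,-0.059,0,0,0,-0.022],
  [-0.03,-0.088,0,0,0,-0.032],
  [-0.044,-0.115,0,0,0,-0.043],
  [-0.061,-0.141,0,0,0,-0.054],
])

```text
t: 30.82
tool_pos: [0.4852, 0.0017, 0.2334]
orientation: [1.584, 2.712, 0.003]
force: [3.5, 4.2, 0.4]
opening: 0.0145
gripper_force: 20.0
```

Call:
arm_command([
  [-0.014,-0.028,0,0,0,-0.011],
  [-0.03,-0.054,0,0,0,-0.022],
  [-0.048,-0.079,0,0,0,-0.032],
  [-0.048,-0.079,0,0,0,-0.032],
  [-0.048,-0.079,0,0,0,-0.032],
])

```text
t: 31.45
tool_pos: [0.4762, -0.0146, 0.2332]
orientation: [1.45, 2.787, 0.001]
force: [1.2, 4.2, 3.3]
opening: 0.0144
gripper_force: 20.0
```

```bash
python3 - <<'E'
from h import *
F=[];a=[]
for i in range(4):
    read_camera("side");s=read_state();F.append(s["force"]);a.append(s["tool_pos"])
F=np.mean(F,0);p=np.mean(a,0);print(p,np.degrees(yawof(pose()[1])),F,s["opening"],s["t"])
o=np.array([.517,-.124]);yw=np.radians(-23);ex=np.array([np.cos(yw),np.sin(yw)]);ey=np.array([-ex[1],ex[0]]);pin=o+.085*ey-.0007*ex
d=p[:2]-pin;th=np.arctan2(d@ey,-d@ex);print("r",np.hypot(*d),"theta",th,"F open-dir",F[:2]@(np.sin(th)*ex+np.cos(th)*ey))
q=.2*down(pose()[1].as_euler("zyx")[0]*0+yawof(pose()[1])).inv().apply(np.r_[-(np.sin(th)*ex+np.cos(th)*ey),0]);print("closing dir tool",q/.2)
E
```

```text
[ 0.47627127 -0.01465107  0.23315581] 125.01359637758749 [0.47983598 5.46979466 3.98055008] 0.014864303816370033 31.65
r 0.0795174456562935 theta -0.0032415671628680124 F open-dir 5.227928102623493
closing dir tool [-0.53246463 -0.84645225  0.        ]
```

Call:
arm_command([
  [-0.005,-0.008,0,0,0,0],
  [-0.008,-0.013,0,0,0,0],
  [-0.008,-0.013,0,0,0,0],
  [-0.008,-0.013,0,0,0,0],
  [-0.008,-0.013,0,0,0,0],
])

```text
t: 32.28
tool_pos: [0.4753, -0.0171, 0.2332]
orientation: [-1.45, -2.787, -0.003]
force: [1.5, 7.2, 3.6]
opening: 0.0147
gripper_force: 20.0
```

```bash
python3 - <<'E'
from h import *
F=[];a=[]
for i in range(4):
    read_camera("side");s=read_state();F.append(s["force"]);a.append(s["tool_pos"])
F=np.mean(F,0);p=np.mean(a,0);print(p,F,s["opening"],s["t"])
yw=np.radians(-23);ex=np.array([np.cos(yw),np.sin(yw)]);ey=np.array([-ex[1],ex[0]]);pin=np.array([.517,-.124])+.085*ey-.0007*ex
d=p[:2]-pin;th=np.arctan2(d@ey,-d@ex);print("theta",th,"F open-dir",F[:2]@(np.sin(th)*ex+np.cos(th)*ey))
E
```

```text
[ 0.47528518 -0.01708101  0.23322559] [1.58998131 8.26492199 4.14065984] 0.014348604710014501 32.475
theta -0.036219664135750715 F open-dir 8.287700683874867
```

Call:
arm_command([
  [-0.005,-0.008,0,0,0,0],
  [-0.008,-0.013,0,0,0,0],
  [-0.008,-0.013,0,0,0,0],
  [-0.008,-0.013,0,0,0,0],
  [-0.008,-0.013,0,0,0,0],
])

```text
t: 33.1
tool_pos: [0.4745, -0.0184, 0.2335]
orientation: [-1.45, -2.787, -0.009]
force: [3.8, 19.1, 4.7]
opening: 0.0147
gripper_force: 20.0
```

```bash
python3 - <<'E'
from h import *
F=[];a=[]
for i in range(4):
    read_camera("side");s=read_state();F.append(s["force"]);a.append(s["tool_pos"])
F=np.mean(F,0);p=np.mean(a,0);print(p,F,s["opening"],s["t"])
yw=np.radians(-23);ex=np.array([np.cos(yw),np.sin(yw)]);ey=np.array([-ex[1],ex[0]]);pin=np.array([.517,-.124])+.085*ey-.0007*ex
d=p[:2]-pin;th=np.arctan2(d@ey,-d@ex);print("theta",th,"F open-dir",F[:2]@(np.sin(th)*ex+np.cos(th)*ey))
E
```

```text
[ 0.47447257 -0.01841736  0.2335267 ] [ 3.98425995 19.59881451  4.56532865] 0.014259203897480621 33.3
theta -0.05549377266225117 F open-dir 19.788735235345573
```

Call:
arm_command([
  [0,0,0,0,0,0],
  [0,0,0,0,0,0],
  [0,0,0,0,0,0],
  [0,0,0,0,0,0],
  [0,0,-0.15,0,0,0],
], fingers=-0.4)

```text
t: 33.92
tool_pos: [0.4723, -0.0207, 0.2607]
orientation: [-1.449, -2.782, 0.003]
force: [0.8, -0.3, -0.2]
opening: 0.0602
gripper_force: 0.0
```

Call:
arm_command([
  [0,0,-0.2,0,0,0.04],
  [-0.15,0.08,-0.45,0,0,0.09],
  [-0.3,0.16,-0.7,0,0,0.14],
  [-0.45,0.24,-0.95,0,0,0.19],
  [-0.6,0.32,-0.95,0,0,0.24],
])

```text
t: 34.55
tool_pos: [0.5967, -0.0832, 0.459]
orientation: [2.374, 2.045, 0.008]
force: [0.2, 0.1, -0.1]
opening: 0.065
gripper_force: 0.0
```

```bash
python3 - <<'E'
from h import *
p,r=pose();print(p,np.degrees(yawof(r)),read_state()["t"])
yw=np.radians(-23);ex=np.array([np.cos(yw),np.sin(yw)]);ey=np.array([-ex[1],ex[0]]);o=np.array([.517,-.124])-.0007*ex
P=lambda x,y,z:np.r_[o+x*ex+y*ey,z]
for k in("wrist","side","scene"):
    w=read_camera(k);np.savez(f"pics/{k}10.npz",**w);print(k,[proj(w,P(*q)).round(0).tolist() for q in[(-.08,.085,.076),(0,.018,.07),(-.034,.018,.036),(0,-.066,.038)]])
w7=dict(np.load("pics/wrist7.npz"));g=cv2.cvtColor(w7["image"],cv2.COLOR_RGB2GRAY)
m=cv2.inRange(g[28:48,230:262],215,255);n,l,st,ce=cv2.connectedComponentsWithStats(m)
for k in range(1,n):
  if st[k][4]>15:
    ys,xs=np.nonzero(l==k);q=np.array([onz(w7,x+230,y+28,.036)[:2]-o for x,y in zip(xs,ys)])@np.c_[ex,ey];print("rib press xy mm",st[k],q.mean(0)*1000,q.min(0)*1000,q.max(0)*1000,np.degrees(np.polyfit(q[:,0],q[:,1],1)[0]))
print("nut axis press",(np.array([.5229,-.1065])-o)@np.c_[ex,ey]*1000)
E
```

```text
[ 0.59674959 -0.08316332  0.45904354] 81.483514915646 34.55
wrist [[158.0, 137.0], [221.0, 212.0], [198.0, 197.0], [212.0, 264.0]]
side [[266.0, 162.0], [289.0, 181.0], [275.0, 191.0], [278.0, 209.0]]
scene [[228.0, 173.0], [263.0, 181.0], [251.0, 195.0], [272.0, 207.0]]
nut axis press [-0.70681611 18.41414859]
```

```bash
python3 - <<'E'
from h import *
yw=np.radians(-23);ex=np.array([np.cos(yw),np.sin(yw)]);ey=np.array([-ex[1],ex[0]]);o=np.array([.517,-.124])-.0007*ex
L=lambda w,xs,ys,z:np.array([onz(w,x,y,z)[:2]-o for x,y in zip(xs,ys)])@np.c_[ex,ey]*1000
w7=dict(np.load("pics/wrist7.npz"));w=dict(np.load("pics/wrist10.npz"))
for nm,c,(u,v) in(("w7",w7,(244,36)),("w10",w,(198,197))):
    g=cv2.cvtColor(c["image"],cv2.COLOR_RGB2GRAY);t=cv2.morphologyEx(g,cv2.MORPH_TOPHAT,np.ones((9,9)))
    s=np.zeros_like(t);s[v-9:v+10,u-14:u+15]=t[v-9:v+10,u-14:u+15]
    n,l,st,_=cv2.connectedComponentsWithStats((s>max(12,s.max()*.5)).astype(np.uint8))
    for k in range(1,n):
        if st[k][4]>8:
            ys,xs=np.nonzero(l==k);q=L(c,xs,ys,.036);d=np.linalg.svd(q-q.mean(0))[2][0];print(nm,"rib",st[k].tolist(),s.max(),q.mean(0).round(1),"ang",np.degrees(np.arctan(d[1]/d[0])).round(1))
def blob(u,v,r,th,z,k0):
    m=np.zeros((420,560),np.uint8);m[v-r:v+r,u-r:u+r]=cv2.inRange(w["image"],(0,)*3,(th,)*3)[v-r:v+r,u-r:u+r]
    m=cv2.morphologyEx(m,cv2.MORPH_OPEN,np.ones((k0,k0)));n,l,st,_=cv2.connectedComponentsWithStats(m);k=1+np.argmax(st[1:,4]);ys,xs=np.nonzero(l==k)
    return st[k].tolist(),cv2.minAreaRect(np.float32(L(w,xs,ys,z)))
print("post",blob(158,137,25,45,.076,3));print("nut",blob(221,212,32,55,.07,4),blob(221,212,32,55,.07,6))
for lo in(120,150,180):
    (c0,sz,a),st=block(w,.038,[.490,-.185],rad=45,lo=lo);print("block press",((np.array(c0)/1000-o)@np.c_[ex,ey]*1000).round(1),np.round(sz,1),a)
E
```

```text
w7 rib [235, 35, 14, 3, 22] 68 [-31.9  19.6] ang 0.4
w10 rib [185, 190, 10, 14, 55] 142 [-43.4  18.5] ang 79.3
w10 rib [199, 203, 6, 4, 19] 142 [-28.8   9.2] ang -5.4
post ([136, 112, 18, 50, 268], ((-93.11105346679688, 81.68096923828125), (6.510922908782959, 51.71355438232422), 21.532503128051758))
nut ([208, 201, 31, 16, 340], ((1.3499813079833984, 23.25507354736328), (34.984195709228516, 15.002538681030273), 0.7129743099212646)) ([209, 201, 29, 16, 315], ((1.554128646850586, 23.19660186767578), (14.908832550048828, 33.33488845825195), 89.41806030273438))
block press [ 29.9 -70.4] [110.9  56. ] 80.07516479492188
block press [-46.6 -62.5] [97.5 28.6] 75.64836120605469
block press [-47.6 -59.5] [91.  27.5] 75.64836120605469
```

```bash
python3 - <<'E'
from h import *
print(pose()[0],inc([.47,-.20,.38],np.radians(67)))
E
```

```text
[ 0.59573955 -0.08311098  0.45207643] [-6.684e-01 -5.380e-01  3.612e-01 -4.000e-04  1.000e-04  8.200e-02]
```

Call:
arm_command([
  [-0.17,-0.13,0.09,0,0,0.02],
  [-0.33,-0.27,0.18,0,0,0.04],
  [-0.5,-0.4,0.27,0,0,0.06],
  [-0.67,-0.54,0.36,0,0,0.08],
  [-0.67,-0.54,0.36,0,0,0.08],
])

```text
t: 35.33
tool_pos: [0.4663, -0.2001, 0.3785]
orientation: [-2.612, -1.739, 0.004]
force: [0.4, 0.1, 0.5]
opening: 0.0648
gripper_force: 0.0
```

```bash
python3 - <<'E'
from h import *
for i in range(2):w=read_camera("wrist")
np.savez("pics/wrist11.npz",**w);print(pose()[0])
yw=np.radians(-23);ex=np.array([np.cos(yw),np.sin(yw)]);ey=np.array([-ex[1],ex[0]]);o=np.array([.517,-.124])-.0007*ex
for lo in(100,120,150):
    (c0,sz,a),st=block(w,.038,o-.066*ey,rad=42,lo=lo);print("block press",((np.array(c0)/1000-o)@np.c_[ex,ey]*1000).round(1),np.round(sz,1),a,st)
L=lambda xs,ys,z:np.array([onz(w,x,y,z)[:2]-o for x,y in zip(xs,ys)])@np.c_[ex,ey]*1000
for n,q,r,th in(("post",(-.08,.085,.076),22,45),("nut",(0,.018,.07),24,55)):
    u,v=proj(w,np.r_[o+q[0]*ex+q[1]*ey,q[2]]).astype(int);m=np.zeros((420,560),np.uint8);a,b=max(v-r,0),max(u-r,0)
    m[a:v+r,b:u+r]=cv2.inRange(w["image"],(0,)*3,(th,)*3)[a:v+r,b:u+r];nn,l,st,_=cv2.connectedComponentsWithStats(cv2.morphologyEx(m,cv2.MORPH_OPEN,np.ones((4,4))))
    if nn>1:k=1+np.argmax(st[1:,4]);ys,xs=np.nonzero(l==k);print(n,(u,v),st[k].tolist(),cv2.minAreaRect(np.float32(L(xs,ys,q[2]))))
# post and bystanders vs first side image
s=read_camera("side");s0=dict(np.load("pics/side1.npz"))
d=cv2.absdiff(s["image"],s0["image"]).max(2)
for n,(x0,x1,y0,y1) in dict(stapler=(195,262,278,332),staples=(277,300,292,326),glue=(336,350,234,256)).items():print(n,(d[y0:y1,x0:x1]>60).mean().round(3))
E
```

```text
[ 0.46852447 -0.19911629  0.38077661]
block press [  0.3 -63.4] [62.1 59.2] 67.44991302490234 [270, 135, 64, 65, 2880]
block press [  0.3 -63.9] [61.2 57.2] 67.4502944946289 [271, 136, 62, 64, 2682]
block press [  0.  -66.1] [54.6 40. ] 67.45259094238281 [280, 142, 43, 57, 2303]
post (np.int64(197), np.int64(-26)) [191, 267, 29, 67, 887] ((-88.97132873535156, -187.45071411132812), (78.83533477783203, 16.367130279541016), 72.2596206665039)
nut (np.int64(304), np.int64(74)) [281, 65, 45, 18, 669] ((-1.4322757720947266, 18.41124725341797), (35.37625503540039, 12.670215606689453), 0.4304398000240326)
stapler 0.0
staples 0.0
glue 0.0
```

```bash
python3 - <<'E'
from h import *
yw=np.radians(-23);ex=np.array([np.cos(yw),np.sin(yw)]);ey=np.array([-ex[1],ex[0]]);o=np.array([.517,-.124])-.0007*ex
for k in("side","scene"):
    w=read_camera(k);u,v=proj(w,np.r_[o-.08*ex+.085*ey,.058]).astype(int)
    for nm,im in(("before",np.load(f"pics/{k}1.npz")["image"]),("now",w["image"])):
        m=np.zeros((420,560),np.uint8);m[v-18:v+14,u-14:u+14]=cv2.inRange(im,(0,)*3,(45,)*3)[v-18:v+14,u-14:u+14]
        n,l,st,ce=cv2.connectedComponentsWithStats(m)
        print(k,nm,(u,v),[(st[i].tolist(),(onz(w,*ce[i],.058)[:2]-o)@np.c_[ex,ey]*1000) for i in range(1,n) if st[i][4]>20])
E
```

```text
side before (np.int64(266), np.int64(168)) [([265, 161, 5, 15, 67], array([-80.06328401,  89.54994303]))]
side now (np.int64(266), np.int64(168)) [([264, 162, 5, 16, 69], array([-79.66712921,  80.40417732]))]
scene before (np.int64(228), np.int64(178)) [([225, 172, 6, 15, 67], array([-82.16090616,  89.22779012]))]
scene now (np.int64(228), np.int64(178)) [([226, 173, 6, 16, 72], array([-82.63458373,  76.89015485]))]
```

```bash
python3 -c "
from plant import *
print(close_job())"
```

```text
the job is handed in; nothing more can be done
None
```

The job is handed in at about 36 s of the 72 s allowed: the block is clamped square in the press, the nut is within about 1° of its mark, the lever is closed against its stop, and the stapler, staples box and glue stick are unmoved.

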